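# Set and relock a length stop on its rail

### The job

Set the length stop of the drilling fence for the next batch. Swing its clamp lever fully out, away from the rail, to free the carriage; slide the carriage until the middle of its upright stop plate is level with the tip of the wedge-shaped index block (not the round peg) beside the rail; then swing the lever back in line with the rail to lock it, and let go. Leave the loose tools and parts around it where they are.

Things in the scene. Friction and masses are not known exactly. Their poses are not given: they have to be found in the camera images.
- rail_bed: Painted bed plate, 85 wide (x) x 250 long (y) x 10 mm thick, fixed to the bench, with a steel rail 24 mm wide along its own y axis, top 28 mm above the bench. Origin on the bench top, under the middle of the rail's width, below the stop plate when joint carriage is 0. Its +x is the far side, where the index pieces stand; the clamp lever swings out over its -x side. It is turned a little in each start.
- carriage (a joint): Slide of the carriage along the rail, m, grows towards the bed's +y, range -0.07 to 0.07. Friction about 6 N when the lever is out; braked while the lever is in line with the rail (20 N then only makes it creep, about 7 mm/s).
- stop_top (a point): Middle of the top edge of the carriage's upright steel stop plate, 102 mm above the bench. The plate is 10 mm thick along the rail, 44 mm wide across it, and stands clear from 50 mm to 102 mm above the bench; 25 mm or more is free on both sides above 64 mm. Grip it by its 10 mm thickness, from above. Axes as the bed's.
- lever (a joint): Clamp lever, hinged about a vertical axis on the carriage, rad. 0 = locked: along the rail, pointing to the bed's -y; grows as it swings out over the bed's -x side (clockwise from above), stop at 1.15. At a it points along (-sin a, -cos a) in the bed's x, y. Takes 1 N at the knob; below 0.7 the clamp rubs: 5 to 12 N, more if turned faster than 0.5 rad/s. Stays where left.
- lever_knob (a point): Centre of the top of the lever's upright black round knob, 89 mm above the bench. The knob is 18 mm in diameter and 40 mm tall (49 to 89 mm above the bench), 65 mm from the hinge axis.
- lever_pivot (a point): Point on the lever's hinge axis, 89 mm above the bench (level with the top of the knob; the metal below it ends 59 mm above the bench). It lies 52 mm from the stop plate's middle towards the bed's -y and moves with the carriage.
- index_wedge: Steel index block with a pointed end, 27 x 24 x 34 mm, fixed on the bed beside the rail; its top is 44 mm above the bench. Its point looks at the rail (its own -x). Origin at its underside on the line through the tip; its y axis runs along the rail. The stop plate's middle belongs level with this origin along the rail. A plain round steel peg, 18 mm in diameter and equally tall, stands on the same edge towards the other end of the bed: not the mark.
- hammer: Hammer with a wooden handle, 94x280x31 mm, lying loose on the robot's side of the bed. Bystander. Origin under its middle.
- screwdriver_red: Screwdriver with a red handle, 27x199x27 mm, lying loose on the right of the bed. Bystander. Origin under its middle.
- big_bolt: Bolt standing on its head with a nut on it, 27 mm across, 64 mm tall, loose, right of the bed. Bystander. Origin under its middle.

How it is judged:
On the way, in this order (a step that is already met when the one before it is completed fails the run):
1. the lever is swung out (0.9 rad or more) (value of joint lever above 0.9 rad), for 0.2 s.
2. with the lever out (0.8 rad or more), the stop plate's middle is within 10 mm of the wedge's tip along the rail (y of stop_top in the frame of index_wedge between -0.01 and 0.01 m and value of joint lever above 0.8 rad), for 0.2 s.
At the end, for the whole second after the job is handed in: The stop plate's middle is within 10 mm of the wedge's tip along the rail, the lever is back in line with the rail (under 0.2 rad) and the carriage is at rest (y of stop_top in the frame of index_wedge between -0.01 and 0.01 m and value of joint lever below 0.2 rad and velocity of joint carriage between -0.01 and 0.01 m/s); the robot touches nothing.
It fails at once if the hammer is moved by more than 30 mm (distance of hammer from where it was at the start of the episode above 0.03 m).
It fails at once if the red screwdriver is moved by more than 30 mm (distance of screwdriver_red from where it was at the start of the episode above 0.03 m).
It fails at once if the bolt is moved by more than 30 mm (distance of big_bolt from where it was at the start of the episode above 0.03 m).
It also fails if it takes over 58 s, if anything falls off the work surface, if the arm or the gripper's body presses on something with over 40 N, if the wrist force passes 120 N, or if a joint passes its speed limit or range.

### The arm

A 6-joint arm with a two-finger parallel gripper is mounted at the origin on a cart in front of the work surface, level with it; the furniture and walls round the work are solid. World frame = base frame: x ahead of the robot, y to its left, z up, the work surface at z = 0. Lengths are in m, angles in rad, forces in N, time in s.
With the tool pointing down it reaches from about 0.25 to 0.775 m from the base axis. Payload 4 kg.
Tool frame: the origin (TCP) lies at the very end of the fingers, on their centre line; the grasp point (between the pads) lies 19 mm behind it; x points along the fingers, y is the direction in which the jaws open and shut, and the axes are right-handed (so a half turn about x gives the same grasp; the last joint's range is limited). The gripper opens to 94 mm and grips with 3 to 60 N. Pads are 16 mm wide; open, the fingers measure 119 mm over their backs; the gripper's body (75 mm by 177 mm) begins 78 mm behind the grasp point.
Start: joints at [1.235, 0.087, 1.371, -0, 1.684, -0.103], TCP at [0.127, 0.535, 0.206] pointing down, gripper open.
Joint ranges: [-3.1, 3.1], [-0.76, 2.03], [0.27, 2.55], [-1.08, 4.22], [0.17, 2.65], [-2.57, 2.57]. Speed limits (rad/s): [2.79, 2.79, 3.14, 3.14, 3.14, 3.14].

### API

Orientations are given as [roll, pitch, yaw] about the fixed x, y, z axes, in that order (R = Rz(yaw) Ry(pitch) Rx(roll)).
In Python, from bench import robot gives the robot as it stands.
- The arm moves only by the tool carry_out, never from a script. Its argument "targets" is a list of rows, each a list of 5 numbers: the closure, from 0 (fully open) to 1 (shut), then the shift along the tool's x, y, z in cm, then the turn about the tool's x in degrees. In form: [[fingers, tx, ty, tz, turn], ...]. A call has 1 to 20 rows; each row shifts and turns the commanded pose from where the row before left it, along the tool's axes as they then stand; what a row does not reach is not made up. A row lasts 1/10 s, in which the tool goes at most 50 mm and 8.59 degrees, less where a joint would pass 70% of its speed; a pose out of reach is approached as far as the arm can. A call is refused whole if a number of a shift passes 5 or a number of a turn 8.59, either way. A call with a gripper value outside its range is refused whole. The fingers move at their own pace and stop on an object; the grip force is fixed at half the most. Time passes only in rows, so rows that do not move let the fingers close. It gives the time, the measured TCP pose, the force and the opening at its end, in the units of the state.
- robot.get_obs(): the state, without advancing time (a new reading comes with each control period).
- robot.snapshot(name): name is "side" or "top" or "wrist"; returns a dict with "image" (384x512x3 uint8, red, green, blue), "camera_matrix" (3x3 intrinsics, pixels), "distortion" ([k1, k2, p1, p2, k3] as OpenCV has them; the pictures are not rectified), "pose" (4x4, takes a point from camera to world coordinates). Camera axes: x right, y up, looking along -z (the intrinsics and any distortion apply to the point x, -y, -z); pixel columns grow to the right and rows downward; lengths in m; the calibration is good to about 2 mm. A picture is of the moment at which its call begins. There is no depth.
- robot.close_job(): hands the job in, once; it reports no verdict.
The state is a dict: "time": time; "joint_positions": joint angles; "qvel": joint speeds; "joint_torque": joint torques, N m; "tool_pos": TCP position; "ee_rot": TCP orientation; "wrist_force": force on the tool from outside, world axes, zero at the start; "wrist_torque": the same for the moment, N m; "width": finger opening in m.
Only numpy, scipy, OpenCV 4.12 (cv2) and the standard library are available. Lean on these libraries where they do the work, as an engineer would, in place of code of your own. Each camera call takes 0.05 s, during which the arm holds its last target. There are 200 camera calls.

## Working session

There is one attempt and no reset: what is moved stays moved. The work goes in short steps, Python scripts to look and compute and a tool call to move; the robot and the scene stay as the last step left them, time stands still between calls to the robot, and variables do not carry over. Pictures are saved under pics/ and viewed, about 8 in all and at most 12, crops included, and the job is handed in when it is done.

Besides the shell and the picture viewer there is one more tool, called after "Request:" by a JSON object that holds its "api" and its "payload", one argument or row to a line. carry_out: Moves the arm, as the interface text tells. Its arguments: {"type":"object","properties":{"targets":{"type":"array","items":{"type":"array","items":{"type":"number"}}}},"required":["targets"]}

```bash
mkdir -p pics
cat > h.py <<'E'
import numpy as np, cv2
from bench import robot
def snap(n,f):
    s=robot.snapshot(n); cv2.imwrite('pics/'+f,s['image'][:,:,::-1]); np.savez('pics/'+f+'.npz',**{k:np.array(s[k]) for k in('image','camera_matrix','distortion','pose')}); return s
def load(f): return np.load('pics/'+f+'.npz')
def ray(s,px):
    p=cv2.undistortPoints(np.array(px,float).reshape(1,1,2),s['camera_matrix'],s['distortion'])[0,0]
    T=s['pose']; return T[:3,3],T[:3,:3]@np.array([p[0],-p[1],-1])
def onz(s,px,z):
    o,d=ray(s,px); return o+d*(z-o[2])/d[2]
def proj(s,P):
    T=s['pose'];c=T[:3,:3].T@(np.array(P,float)-T[:3,3]); c=c*[1,-1,-1]
    return cv2.projectPoints(c.reshape(1,1,3),np.zeros(3),np.zeros(3),s['camera_matrix'],s['distortion'])[0].ravel()
E
python3 - <<'E'
from h import *
a=snap('top','t0.png');b=snap('side','s0.png')
for s in(a,b):print(np.round(s['pose'],3).tolist(),np.round(s['camera_matrix'],0).tolist())
cv2.imwrite('pics/t0b.png',cv2.resize(a['image'][:,:,::-1],(800,600)))
cv2.imwrite('pics/s0b.png',cv2.resize(b['image'][:,:,::-1],(800,600)))
o=robot.get_obs();print(o)
E
```

```text
[[0.009, 0.996, -0.085, 0.412], [-1.0, 0.01, 0.013, 0.08], [0.014, 0.085, 0.996, 1.148], [0.0, 0.0, 0.0, 1.0]] [[435.0, 0.0, 260.0], [0.0, 435.0, 191.0], [0.0, 0.0, 1.0]]
[[0.984, 0.09, -0.154, 0.374], [-0.178, 0.421, -0.89, -0.687], [-0.015, 0.903, 0.43, 0.47], [0.0, 0.0, 0.0, 1.0]] [[393.0, 0.0, 252.0], [0.0, 393.0, 185.0], [0.0, 0.0, 1.0]]
{'time': 0.1, 'joint_positions': array([ 1.23492868e+00,  8.78852736e-02,  1.37205911e+00, -1.77595092e-05,
        1.68360086e+00, -1.03054596e-01]), 'qvel': array([ 0.00147351, -0.00333613, -0.00469926,  0.00063086, -0.00074143,
        0.00051579]), 'joint_torque': array([ 1.39868425e-03, -3.41253340e+01, -3.03302336e+01,  7.19038770e-02,
        3.04613833e-02, -7.60263856e-05]), 'tool_pos': array([0.12672056, 0.53470872, 0.20444126]), 'ee_rot': array([-1.66481163,  1.56884366, -1.89762667]), 'wrist_force': array([ 0.97296826, -0.22194746, -0.08544653]), 'wrist_torque': array([ 0.0006559 , -0.0441659 ,  0.02700862]), 'width': 0.09410112113993523}
```

View pics/t0b.png

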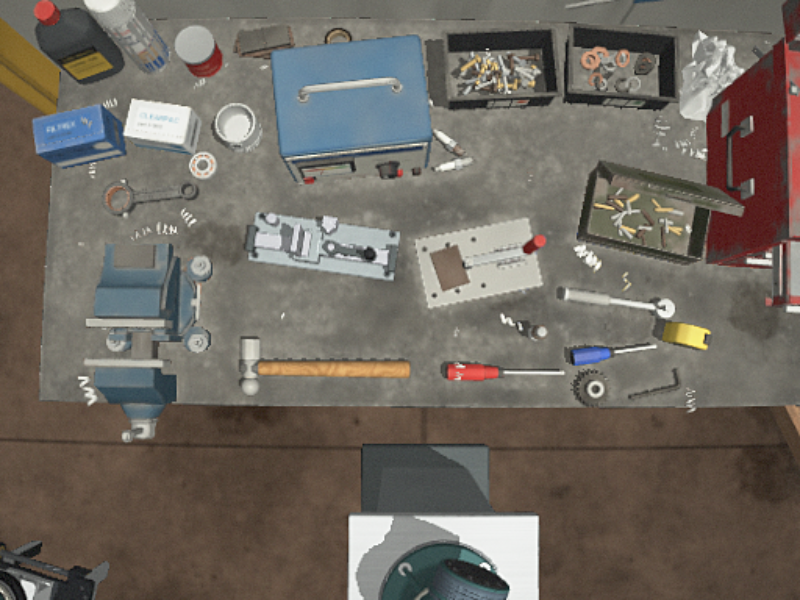

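View pics/s0b.png

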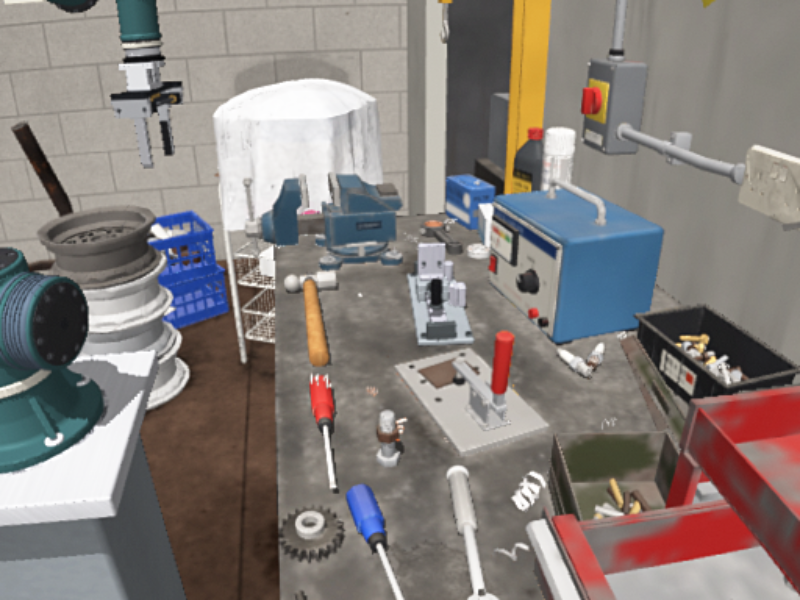

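The drilling fence is the grey-blue bed at about (322,245) in the 800x600 top view. The knob is dark, at (370,253). Next I enlarge this area.

Run:
```python
from h import *
a=load('t0.png');b=load('s0.png')
c=cv2.resize(a['image'][125:190,150:265,::-1],None,fx=6.5,fy=6.5,interpolation=cv2.INTER_CUBIC)
d=cv2.resize(b['image'][145:230,250:310,::-1],None,fx=6.5,fy=6.5,interpolation=cv2.INTER_CUBIC)
cv2.imwrite('pics/t1.png',c);cv2.imwrite('pics/s1.png',d);print(c.shape,d.shape)
```

```text
(422, 748, 3) (552, 390, 3)
```

View pics/t1.png

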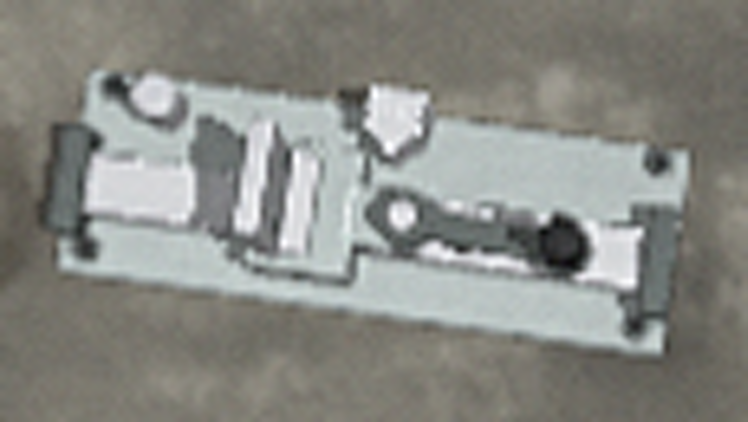

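View pics/s1.png

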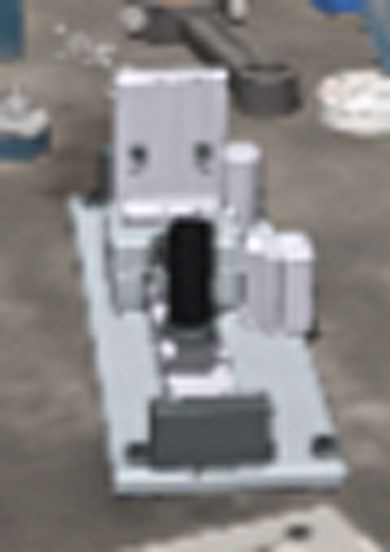

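Top crop: the plate's top edge is the bright strip at about (258,178), with a ledge at (300,200). The hub is at (403,213), the black knob at (562,242), the wedge tip at (392,160) and the peg at (155,97). The side crop confirms that the taller plate stands behind the ledge. Now the numbers.

```bash
cat >> h.py <<'E'
def cr(p,f=6.5,o=(150,125)): return (np.array(p)+.5)/f-.5+np.array(o)
E
python3 - <<'E'
from h import *
a=load('t0.png');b=load('s0.png')
P=lambda p,z:onz(a,cr(p),z)
C=[P(p,.01) for p in((100,72),(688,150),(664,354),(58,270))]
for i in range(4):print('edge',np.linalg.norm(C[i]-C[i-3]),C[i][:2])
u=(C[0]-C[1]+C[3]-C[2])[:2];u/=np.linalg.norm(u); v=np.array([u[1],-u[0]]) # +y,+x of bed
mid=sum(C)[:2]/4; print('yaw',np.degrees(np.arctan2(-u[0],u[1])),'mid',mid)
for n,p,z in(('wedge tip',(392,160),.044),('wedge back',(398,88),.044),('plate e1',(266,120),.102),('plate e2',(250,236),.102),('hub',(403,213),.062),('knob',(562,240),.089),('peg',(155,97),.044)):
    q=P(p,z);print(n,np.round(q,4),'bed xy',np.round([(q[:2]-mid)@v,(q[:2]-mid)@u],4))
# side: plate top corners, knob top
for n,p,z in(('plate L',(116,73),.102),('plate R',(226,73),.102),('knob',(190,222),.089),('wedge tip',(258,236),.044)):
    q=onz(b,cr(p,6.5,(250,145)),z);print('side',n,np.round(q,4),np.round([(q[:2]-mid)@v,(q[:2]-mid)@u],4))
o=robot.get_obs();from scipy.spatial.transform import Rotation as R
print(np.round(R.from_euler('xyz',o['ee_rot']).as_matrix(),3))
E
```

```text
edge 0.2432473583039252 [0.65415775 0.32008305]
edge 0.08424911602785276 [0.62380638 0.07873668]
edge 0.24915204553555897 [0.54002877 0.08763762]
edge 0.08334351761947037 [0.57210883 0.33471577]
yaw -7.284165777695423 mid [0.59752543 0.20529328]
wedge tip [0.6123 0.1957 0.044 ] bed xy [ 0.0159 -0.0076]
wedge back [0.6413 0.194  0.044 ] bed xy [ 0.0448 -0.0057]
plate e1 [0.6166 0.2374 0.102 ] bed xy [0.0149 0.0342]
plate e2 [0.5725 0.2422 0.102 ] bed xy [-0.0295  0.0335]
hub [0.5882 0.1891 0.062 ] bed xy [-0.0072 -0.0172]
knob [0.5741 0.1261 0.089 ] bed xy [-0.0132 -0.0815]
peg [0.6369 0.2906 0.044 ] bed xy [0.0283 0.0896]
side plate L [0.5755 0.2411 0.102 ] [-0.0264  0.0327]
side plate R [0.6182 0.2318 0.102 ] [0.0172 0.0289]
side knob [0.5772 0.1238 0.089 ] [-0.0098 -0.0834]
side wedge tip [0.6245 0.2008 0.044 ] [ 0.0273 -0.001 ]
[[-0.001  0.231  0.973]
 [-0.002  0.973 -0.231]
 [-1.    -0.002 -0.   ]]
```

Checks: the bed edges come out 243–249 x 84 mm, the plate width 44 mm, and the hub sits 51 mm from the plate, all as given. Bed yaw is about -7.3°. The plate is about 40 mm on the +y side of the wedge. I'll move over the bed by a path clear of the vise, with the jaws turned across the rail.

Request:
{"api": "carry_out", "payload": {
  "targets": [
    [0,0,-2.86,2.49,0],
    [0,0,-2.86,2.49,0],
    [0,0,-2.86,2.49,0],
    [0,0,-2.86,2.49,0],
    [0,0,-2.86,2.49,0],
    [0,0,-2.86,2.49,0],
    [0,0,-2.86,2.49,0],
    [0,0,-1.35,3.53,0],
    [0,0,-1.35,3.53,0],
    [0,0,-1.35,3.53,0],
    [0,0,-1.35,3.53,0],
    [0,0,-1.35,3.53,0],
    [0,0,-1.35,3.53,0],
    [0,0,-1.35,3.53,0],
    [0,0,-1.35,3.53,0]
  ]
}}

```text
time: 1.6
tool_pos: [0.501, 0.1288, 0.2049]
ee_rot: [-3.02, 1.57, 3.03]
wrist_force: [-0.0, 1.2, 0.1]
width: 0.0939
```

Request:
{"api": "carry_out", "payload": {
  "targets": [
    [0,0,0,0,7],
    [0,0,0,0,7],
    [0,0,0,0,7],
    [0,0,0,0,7],
    [0,0,0,0,7],
    [0,0,0,0,7],
    [0,0,0,0,7],
    [0,0,0,0,7],
    [0,0,0,0,7],
    [0,0,0,0,7],
    [0,0,0,0,7],
    [0,0,0,0,7],
    [0,0,0,0,0],
    [0,0,0,0,0]
  ]
}}

```text
time: 3.0
tool_pos: [0.5, 0.1299, 0.2051]
ee_rot: [-1.407, 1.57, -3.104]
wrist_force: [0.2, 0.4, 0.5]
width: 0.0941
```

Run:
```python
from h import *
from scipy.spatial.transform import Rotation as R
a=snap('wrist','w0.png');cv2.imwrite('pics/w0b.png',cv2.resize(a['image'][:,:,::-1],(800,600)))
o=robot.get_obs();print(o['time'],o['tool_pos'],o['joint_positions'],np.round(R.from_euler('xyz',o['ee_rot']).as_matrix(),3),a['pose'])
```

```text
3.05 [0.49998735 0.12990065 0.20513666] [1.44339590e-01 1.31860899e-02 1.44872325e+00 9.23679273e-05
 1.68034172e+00 2.70328256e-01] [[-0.001  0.992 -0.126]
 [-0.    -0.126 -0.992]
 [-1.    -0.001  0.   ]] [[ 9.92179424e-01  1.21035392e-01  3.05028583e-02  5.06881536e-01]
 [-1.24816320e-01  9.63903403e-01  2.35183153e-01  1.97705043e-01]
 [-9.36323917e-04 -2.37151139e-01  9.71472316e-01  3.83826147e-01]
 [ 0.00000000e+00  0.00000000e+00  0.00000000e+00  1.00000000e+00]]
```

View pics/w0b.png

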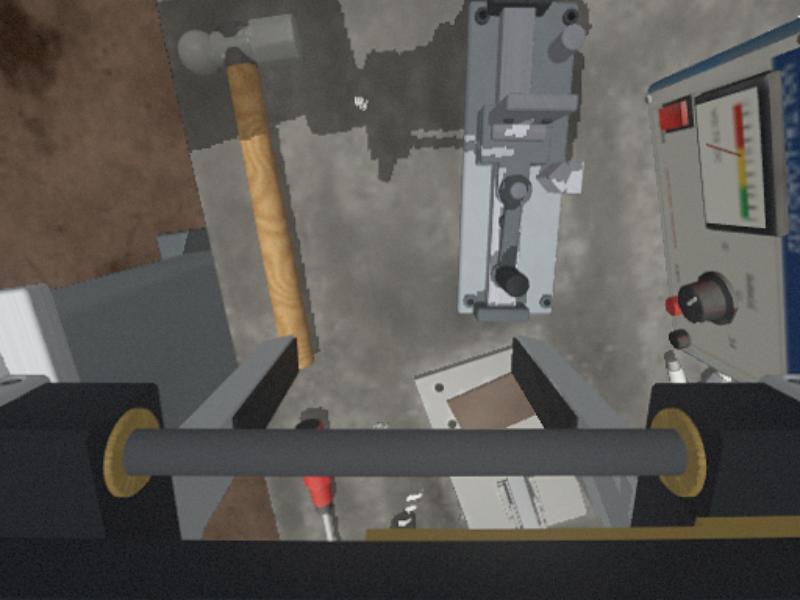

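In the wrist view, the knob top is at (515,285), the hub at (514,188), the wedge tip near (540,178), and the plate top edge at about (503–578,100). The peg is at (571,38). Next a crop for exact pixels.

Run:
```python
from h import *
a=load('w0.png')
c=cv2.resize(a['image'][10:210,285:385,::-1],None,fx=3,fy=3,interpolation=cv2.INTER_CUBIC);cv2.imwrite('pics/w1.png',c)
```

```text
(no output)
```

View pics/w1.png

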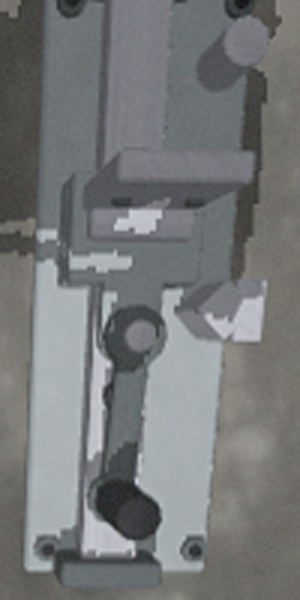

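Crop: the plate top strip is centred near (187,166), running from x = 121 to 253. The hub is at (141,335), the knob top at (137,513), and the wedge top tip at about (207,313) with its base tip at (178,310).

Run:
```python
from h import *
a=load('w0.png')
th=np.radians(-7.3);u=np.array([-np.sin(th),np.cos(th)]);v=np.array([u[1],-u[0]]);mid=np.array([.5975,.2053])
P=lambda p,z:onz(a,cr(p,3,(285,10)),z)
for n,p,z in(('tip top',(207,313),.044),('tip base',(178,310),.01),('back',(264,311),.044),('plate L',(121,167),.102),('plate R',(253,166),.102),('hub',(141,335),.062),('knob',(137,513),.089),('peg',(246,41),.044),('bedcorner',(25,570),.01),('c2',(205,571),.01)):
    q=P(p,z);print(n,np.round(q,4),'bed xy',np.round([(q[:2]-mid)@v,(q[:2]-mid)@u],4))
```

```text
tip top [0.6197 0.1956 0.044 ] bed xy [ 0.0233 -0.0068]
tip base [0.6185 0.1982 0.01  ] bed xy [ 0.0218 -0.0044]
back [0.6422 0.1936 0.044 ] bed xy [ 0.0458 -0.0059]
plate L [0.5756 0.2439 0.102 ] bed xy [-0.0266  0.0355]
plate R [0.6171 0.2391 0.102 ] bed xy [0.0152 0.0361]
hub [0.5886 0.1907 0.062 ] bed xy [-0.0069 -0.0156]
knob [0.5763 0.129  0.089 ] bed xy [-0.0113 -0.0784]
peg [0.6389 0.2912 0.044 ] bed xy [0.0302 0.0905]
bedcorner [0.5413 0.09   0.01  ] bed xy [-0.0411 -0.1215]
c2 [0.6248 0.079  0.01  ] bed xy [ 0.0431 -0.1218]
```

Request:
{"api": "carry_out", "payload": {
  "targets": [
    [0,0,2.54,-0.23,0],
    [0,0,2.54,-0.23,0],
    [0,0,2.54,-0.23,0],
    [0,2.5,0,0,0],
    [0,2.5,0,0,0],
    [0,2.5,0,0,0],
    [0,2.5,0,0,0],
    [0,2.5,0,0,0],
    [0,2.2,0,0,0],
    [0,0,0,0,0],
    [0,0,0,0,0]
  ]
}}

```text
time: 4.15
tool_pos: [0.5765, 0.127, 0.0585]
ee_rot: [-1.448, 1.57, 3.137]
wrist_force: [-0.4, 0.9, 0.2]
width: 0.0943
```

Request:
{"api": "carry_out", "payload": {
  "targets": [
    [1,0,0,0,0],
    [1,0,0,0,0],
    [1,0,0,0,0],
    [1,0,0,0,0],
    [1,0,0,0,0],
    [1,0,0,0,0],
    [1,0,0,0,0],
    [1,0,0,0,0],
    [1,0,0,0,0],
    [1,0,0,0,0]
  ]
}}

```text
time: 5.15
tool_pos: [0.5777, 0.1269, 0.0585]
ee_rot: [1.615, 1.568, -0.084]
wrist_force: [3.2, -0.9, -2.9]
width: 0.0177
```

The width of 17.7 mm matches the knob. I swing the lever out at 20°/s.

Request:
{"api": "carry_out", "payload": {
  "targets": [
    [1,0,-0.227,-0.004,2],
    [1,0,-0.227,-0.004,2],
    [1,0,-0.227,-0.004,2],
    [1,0,-0.227,-0.004,2],
    [1,0,-0.227,-0.004,2],
    [1,0,-0.227,-0.004,2],
    [1,0,-0.227,-0.004,2],
    [1,0,-0.227,-0.004,2],
    [1,0,-0.227,-0.004,2],
    [1,0,-0.227,-0.004,2],
    [1,0,-0.227,-0.004,2],
    [1,0,-0.227,-0.004,2],
    [1,0,-0.227,-0.004,2],
    [1,0,-0.227,-0.004,2],
    [1,0,-0.227,-0.004,2]
  ]
}}

```text
time: 6.65
tool_pos: [0.5474, 0.1418, 0.0582]
ee_rot: [2.934, 1.565, 0.71]
wrist_force: [6.2, 4.4, -4.5]
width: 0.0174
```

Request:
{"api": "carry_out", "payload": {
  "targets": [
    [1,0,-0.227,-0.004,2],
    [1,0,-0.227,-0.004,2],
    [1,0,-0.227,-0.004,2],
    [1,0,-0.227,-0.004,2],
    [1,0,-0.227,-0.004,2],
    [1,0,-0.227,-0.004,2],
    [1,0,-0.227,-0.004,2],
    [1,0,-0.227,-0.004,2],
    [1,0,-0.227,-0.004,2],
    [1,0,-0.227,-0.004,2],
    [1,0,-0.227,-0.004,2],
    [1,0,-0.227,-0.004,2],
    [1,0,-0.227,-0.004,2],
    [1,0,-0.227,-0.004,2],
    [1,0,-0.227,-0.004,2],
    [1,0,0,0,0],
    [1,0,0,0,0],
    [1,0,0,0,0]
  ]
}}

```text
time: 8.45
tool_pos: [0.5291, 0.1681, 0.0582]
ee_rot: [3.122, 1.561, 0.376]
wrist_force: [11.7, 3.7, -8.4]
width: 0.0175
```

The chord gives a lever angle of about 1.08 rad. I release, rise and look again.

Request:
{"api": "carry_out", "payload": {
  "targets": [
    [0,0,0,0,0],
    [0,0,0,0,0],
    [0,0,0,0,0],
    [0,0,0,0,0],
    [0,0,0,0,0],
    [0,0,0,0,0],
    [0,-2.5,0,0,0],
    [0,-3,0,0,0],
    [0,-3,0,0,0],
    [0,-3,0,0,0],
    [0,-3,0,0,0],
    [0,0,0,0,7.5],
    [0,0,0,0,7.5],
    [0,0,0,0,7.5],
    [0,0,0,0,7.5],
    [0,0,0,0,0],
    [0,0,0,0,0]
  ]
}}

```text
time: 10.15
tool_pos: [0.5248, 0.1665, 0.2035]
ee_rot: [-0.89, 1.571, 2.126]
wrist_force: [-0.7, -1.5, 0.9]
width: 0.0942
```

Run:
```python
from h import *
from scipy.spatial.transform import Rotation as R
a=snap('top','t2.png');w=snap('wrist','w2.png')
i=np.hstack([cv2.resize(a['image'][115:190,150:250,::-1],None,fx=4,fy=4,interpolation=cv2.INTER_CUBIC),cv2.resize(w['image'][:,:,::-1],(400,300))]);cv2.imwrite('pics/c2.png',i)
o=robot.get_obs();print(o['time'],o['tool_pos'],o['joint_positions'],o['width'],np.round(R.from_euler('xyz',o['ee_rot']).as_matrix(),3))
```

```text
10.25 [0.52487646 0.16649613 0.20347179] [2.04128017e-01 8.90944717e-02 1.37266317e+00 1.14427085e-04
 1.67986556e+00 1.90121851e+00] 0.09427290192321354 [[-0.    -0.126 -0.992]
 [ 0.    -0.992  0.126]
 [-1.    -0.     0.   ]]
```

View pics/c2.png

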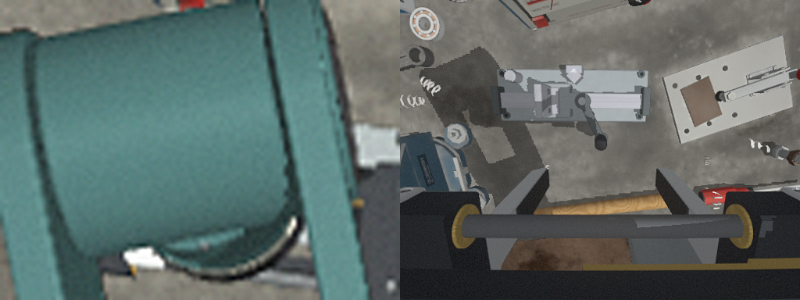

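The top view is hidden by the arm. The wrist view shows the lever swung out, with the knob at (600,142) of the mosaic. I crop the wrist view.

Run:
```python
from h import *
a=load('w2.png')
c=cv2.resize(a['image'][75:200,120:320,::-1],None,fx=4,fy=4,interpolation=cv2.INTER_CUBIC);cv2.imwrite('pics/w3.png',c)
```

```text
(no output)
```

View pics/w3.png

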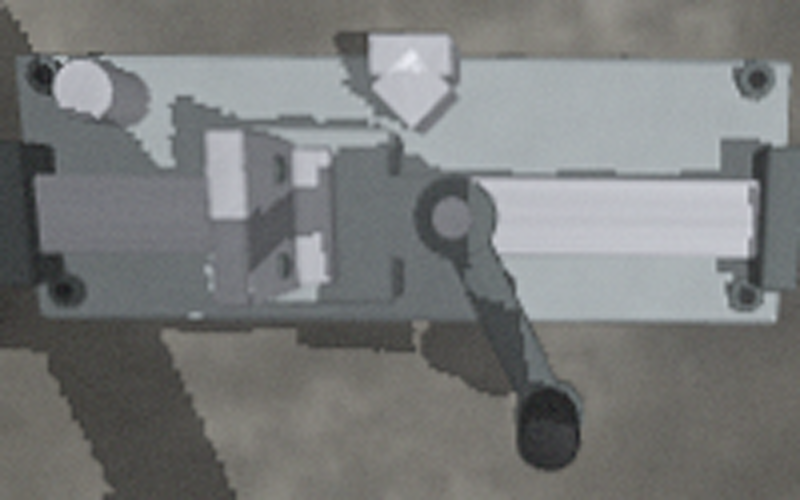

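Crop: plate top strip from (224,130) to (234,300), hub (452,217), wedge tip (413,122), knob top (550,440).

Run:
```python
from h import *
a=load('w2.png')
th=np.radians(-7.3);u=np.array([-np.sin(th),np.cos(th)]);v=np.array([u[1],-u[0]]);mid=np.array([.5975,.2053])
P=lambda p,z:onz(a,cr(p,4,(120,75)),z)
for n,p,z in(('tip top',(413,122),.044),('wedge bk',(411,36),.044),('plate far',(224,130),.102),('plate near',(234,300),.102),('hub',(452,217),.062),('knob',(550,440),.089),('bedL',(18,57),.01),('bedR',(791,62),.01)):
    q=P(p,z);print(n,np.round(q,4),'bed xy',np.round([(q[:2]-mid)@v,(q[:2]-mid)@u],4))
```

```text
tip top [0.6178 0.1967 0.044 ] bed xy [ 0.0212 -0.0059]
wedge bk [0.6413 0.1937 0.044 ] bed xy [ 0.045 -0.006]
plate far [0.6172 0.2359 0.102 ] bed xy [0.0157 0.0329]
plate near [0.5765 0.2414 0.102 ] bed xy [-0.0254  0.0331]
hub [0.5896 0.1877 0.062 ] bed xy [-0.0056 -0.0185]
knob [0.5281 0.1675 0.089 ] bed xy [-0.0641 -0.0463]
bedL [0.6564 0.3228 0.01  ] bed xy [0.0435 0.124 ]
bedR [0.6236 0.0785 0.01  ] bed xy [ 0.042  -0.1224]
```

Lever ≈1.13 rad; plate at bed y = +33 mm, wedge tip at −6 mm, so I slide about 39 mm. Now I move over the plate, descend and grip it.

Request:
{"api": "carry_out", "payload": {
  "targets": [
    [0,0,-2.69,-2.07,0],
    [0,0,-2.69,-2.07,0],
    [0,0,-2.69,-2.08,0],
    [0,0,0,0,0],
    [0,2.6,0,0,0],
    [0,2.6,0,0,0],
    [0,2.6,0,0,0],
    [0,2.6,0,0,0],
    [0,2.7,0,0,0],
    [0,0,0,0,0],
    [0,0,0,0,0]
  ]
}}

```text
time: 11.35
tool_pos: [0.5965, 0.2382, 0.0726]
ee_rot: [0.466, 1.57, -2.803]
wrist_force: [0.8, -0.6, -0.2]
width: 0.0938
```

Request:
{"api": "carry_out", "payload": {
  "targets": [
    [1,0,0,0,0],
    [1,0,0,0,0],
    [1,0,0,0,0],
    [1,0,0,0,0],
    [1,0,0,0,0],
    [1,0,0,0,0],
    [1,0,0,0,0],
    [1,0,0,0,0],
    [1,0,0,0,0],
    [1,0,0,0,0]
  ]
}}

```text
time: 12.35
tool_pos: [0.5969, 0.2386, 0.0725]
ee_rot: [-0.436, 1.571, 2.577]
wrist_force: [-0.0, 0.0, 0.5]
width: 0.0173
```

Request:
{"api": "carry_out", "payload": {
  "targets": [
    [1,0,0,0,0],
    [1,0,0,0,0],
    [1,0,0,0,0],
    [1,0,0,0,0]
  ]
}}

```text
time: 12.75
tool_pos: [0.597, 0.2394, 0.0725]
ee_rot: [-1.708, 1.569, 1.306]
wrist_force: [0.9, 4.1, -0.3]
width: 0.0095
```

The plate is held (9.5 mm). It sits at bed y ≈ 33.8 mm, so I slide 40 mm towards −y.

Request:
{"api": "carry_out", "payload": {
  "targets": [
    [1,0,0.25,0,0],
    [1,0,0.25,0,0],
    [1,0,0.25,0,0],
    [1,0,0.25,0,0],
    [1,0,0.25,0,0],
    [1,0,0.25,0,0],
    [1,0,0.25,0,0],
    [1,0,0.25,0,0],
    [1,0,0.25,0,0],
    [1,0,0.25,0,0],
    [1,0,0.25,0,0],
    [1,0,0.25,0,0],
    [1,0,0.25,0,0],
    [1,0,0.25,0,0],
    [1,0,0.25,0,0],
    [1,0,0.25,0,0],
    [1,0,0,0,0],
    [1,0,0,0,0],
    [1,0,0,0,0]
  ]
}}

```text
time: 14.65
tool_pos: [0.5917, 0.1999, 0.0725]
ee_rot: [-1.428, 1.569, 1.586]
wrist_force: [0.9, 4.8, -2.0]
width: 0.0098
```

Request:
{"api": "carry_out", "payload": {
  "targets": [
    [0,0,0,0,0],
    [0,0,0,0,0],
    [0,0,0,0,0],
    [0,0,0,0,0],
    [0,0,0,0,0],
    [0,-2.6,0,0,0],
    [0,-2.6,0,0,0],
    [0,-2.6,0,0,0],
    [0,-2.6,0,0,0],
    [0,-2.7,0,0,0],
    [0,0,2.65,1.96,0],
    [0,0,2.65,1.96,0],
    [0,0,2.65,1.96,0],
    [0,0,0,0,-6.75],
    [0,0,0,0,-6.75],
    [0,0,0,0,-6.75],
    [0,0,0,0,-6.75],
    [0,0,0,0,0],
    [0,0,0,0,0]
  ]
}}

```text
time: 16.55
tool_pos: [0.5233, 0.1275, 0.2035]
ee_rot: [1.969, 1.571, -0.832]
wrist_force: [0.1, -0.2, -0.1]
width: 0.0941
```

Run:
```python
from h import *
from scipy.spatial.transform import Rotation as R
w=snap('wrist','w4.png')
for n,p,z in(('plate',(.5917,.1999),.102),('knob',(.5234,.1285),.089),('tip',(.619,.196),.044)):print(n,proj(w,[*p,z]))
i=cv2.resize(w['image'][0:220,140:400,::-1],None,fx=2.7,fy=2.7,interpolation=cv2.INTER_CUBIC);cv2.imwrite('pics/w4b.png',i)
o=robot.get_obs();print(o['time'],o['tool_pos'],o['joint_positions'],o['width'],np.round(R.from_euler('xyz',o['ee_rot']).as_matrix(),3))
```

```text
plate [212.26959819 100.95725744]
knob [258.31359235 187.05032176]
tip [230.84915233  82.84113893]
16.6 [0.52333871 0.12751709 0.20350481] [ 1.33770641e-01  6.22732830e-02  1.40121260e+00 -5.99247335e-05
  1.67805732e+00  1.36349362e+00] 0.09405440320596702 [[ 0.     0.334 -0.942]
 [-0.    -0.942 -0.334]
 [-1.     0.    -0.   ]]
```

View pics/w4b.png

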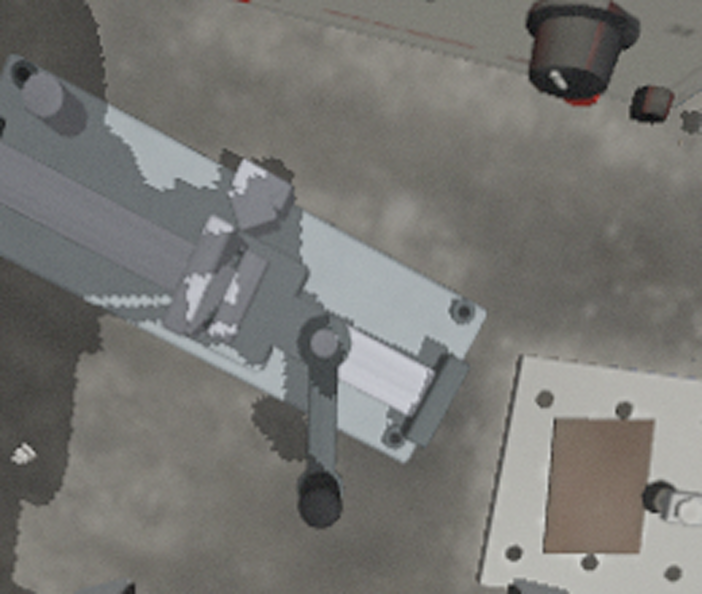

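The knob top is at (320,503), against a predicted (319.5,505). The plate top strip is centred at about (201,277), predicted (195,272), and the wedge tip is at about (247,228). I check the offsets.

Run:
```python
from h import *
a=load('w4.png')
th=np.radians(-7.3);u=np.array([-np.sin(th),np.cos(th)]);v=np.array([u[1],-u[0]]);mid=np.array([.5975,.2053])
for n,p,z in(('tip top',(247,228),.044),('plate',(201,277),.102),('hub',(325,342),.062),('knob',(320,503),.089)):
    q=onz(a,cr(p,2.7,(140,0)),z);print(n,np.round(q,4),'bed xy',np.round([(q[:2]-mid)@v,(q[:2]-mid)@u],4))
```

```text
tip top [0.6178 0.1952 0.044 ] bed xy [ 0.0214 -0.0074]
plate [0.5911 0.1978 0.102 ] bed xy [-0.0054 -0.0082]
hub [0.5843 0.1481 0.062 ] bed xy [-0.0058 -0.0584]
knob [0.5245 0.129  0.089 ] bed xy [-0.0627 -0.085 ]
```

The plate is within about 1–2 mm of the tip, and the lever is at about 1.13 rad. I descend on the knob and grip it.

Request:
{"api": "carry_out", "payload": {
  "targets": [
    [0,0,-0.09,-0.07,0],
    [0,2.4,0,0,0],
    [0,2.4,0,0,0],
    [0,2.4,0,0,0],
    [0,2.4,0,0,0],
    [0,2.4,0,0,0],
    [0,2.5,0,0,0],
    [0,0,0,0,0],
    [0,0,0,0,0]
  ]
}}

```text
time: 17.5
tool_pos: [0.5236, 0.1287, 0.0586]
ee_rot: [-0.26, 1.57, -3.059]
wrist_force: [0.1, 0.2, 1.5]
width: 0.0942
```

Request:
{"api": "carry_out", "payload": {
  "targets": [
    [1,0,0,0,0],
    [1,0,0,0,0],
    [1,0,0,0,0],
    [1,0,0,0,0],
    [1,0,0,0,0],
    [1,0,0,0,0],
    [1,0,0,0,0],
    [1,0,0,0,0],
    [1,0,0,0,0],
    [1,0,0,0,0],
    [1,0,0,0,0],
    [1,0,0,0,0]
  ]
}}

```text
time: 18.7
tool_pos: [0.5237, 0.1286, 0.0584]
ee_rot: [-0.007, 1.571, -2.805]
wrist_force: [0.3, -0.9, 0.3]
width: 0.0174
```

Request:
{"api": "carry_out", "payload": {
  "targets": [
    [1,0,0.227,-0.004,-2],
    [1,0,0.227,-0.004,-2],
    [1,0,0.227,-0.004,-2],
    [1,0,0.227,-0.004,-2],
    [1,0,0.227,-0.004,-2],
    [1,0,0.227,-0.004,-2],
    [1,0,0.227,-0.004,-2],
    [1,0,0.227,-0.004,-2],
    [1,0,0.227,-0.004,-2],
    [1,0,0.227,-0.004,-2],
    [1,0,0.227,-0.004,-2],
    [1,0,0.227,-0.004,-2],
    [1,0,0.227,-0.004,-2],
    [1,0,0.227,-0.004,-2],
    [1,0,0.227,-0.004,-2],
    [1,0,0.227,-0.004,-2]
  ]
}}

```text
time: 20.3
tool_pos: [0.5433, 0.0989, 0.0585]
ee_rot: [-0.575, 1.568, -2.814]
wrist_force: [-3.7, -1.3, 3.6]
width: 0.0173
```

Request:
{"api": "carry_out", "payload": {
  "targets": [
    [1,0,0.227,-0.004,-2],
    [1,0,0.227,-0.004,-2],
    [1,0,0.227,-0.004,-2],
    [1,0,0.227,-0.004,-2],
    [1,0,0.227,-0.004,-2],
    [1,0,0.227,-0.004,-2],
    [1,0,0.227,-0.004,-2],
    [1,0,0.227,-0.004,-2],
    [1,0,0.227,-0.004,-2],
    [1,0,0.227,-0.004,-2],
    [1,0,0.227,-0.004,-2],
    [1,0,0.227,-0.004,-2],
    [1,0,0.227,-0.004,-2],
    [1,0,0.227,-0.004,-2],
    [1,0,0.227,-0.004,-2],
    [1,0,0.227,-0.004,-2],
    [1,0,0,0,0],
    [1,0,0,0,0]
  ]
}}

```text
time: 22.1
tool_pos: [0.5772, 0.0839, 0.0587]
ee_rot: [-0.27, 1.567, -1.952]
wrist_force: [-3.0, -4.0, 2.4]
width: 0.0173
```

The knob ended at (0.5772,0.0839), against a predicted (0.5761,0.0837). I release, rise, back off and check.

Request:
{"api": "carry_out", "payload": {
  "targets": [
    [0,0,0,0,0],
    [0,0,0,0,0],
    [0,0,0,0,0],
    [0,0,0,0,0],
    [0,0,0,0,0],
    [0,0,0,0,0],
    [0,-2.5,0,0,0],
    [0,-3,0,0,0],
    [0,-3,0,0,0],
    [0,-3,0,0,0],
    [0,-3,0,0,0],
    [0,0,-3,-1.5,0],
    [0,0,-3,-1.5,0],
    [0,0,0,0,0],
    [0,0,0,0,0]
  ]
}}

```text
time: 23.6
tool_pos: [0.5214, 0.1226, 0.2038]
ee_rot: [1.532, 1.57, -0.149]
wrist_force: [-0.2, -0.0, 0.0]
width: 0.0938
```

Run:
```python
from h import *
w=snap('wrist','w5.png')
for n,p,z in(('plate',(.5917,.1999),.102),('knob0',(.5765,.084),.089),('tip',(.618,.196),.044)):print(n,(proj(w,[*p,z])-[270,0]+.5)*3-.5)
i=cv2.resize(w['image'][0:200,270:400,::-1],None,fx=3,fy=3,interpolation=cv2.INTER_CUBIC);cv2.imwrite('pics/w5b.png',i)
o=robot.get_obs();print(o['time'],o['tool_pos'],o['width'],o['wrist_force'])
```

```text
plate [161.81610024 322.1157676 ]
knob0 [130.05570713 651.67995553]
tip [195.42307627 333.86544666]
23.65 [0.52179953 0.12221064 0.20354371] 0.09359732916692656 [ 0.85900876  0.19327993 -0.11710252]
```

View pics/w5b.png

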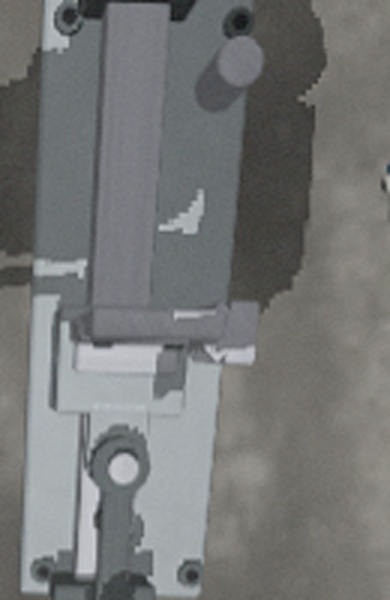

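The plate top strip, at about (95–228,308–338), is centred on the predicted (162,322), next to the wedge. The lever runs along the rail with the knob just below the crop, so I get the angle numerically.

Run:
```python
from h import *
a=load('w5.png')
th=np.radians(-7.3);u=np.array([-np.sin(th),np.cos(th)]);v=np.array([u[1],-u[0]]);mid=np.array([.5975,.2053])
im=a['image'].max(2);r=im[190:240,285:345]<45
n,l,st,c=cv2.connectedComponentsWithStats(r.astype(np.uint8));
for k in range(1,n):
    if st[k,4]>40:
        q=onz(a,c[k]+[285,190],.085);print('knob?',st[k],c[k]+[285,190],q,[(q[:2]-mid)@v,(q[:2]-mid)@u])
for n,p,z in(('plate',(161,322),.102),('hub',(123,467),.062),('tip',(197,334),.044),('wedge bk',(256,332),.044)):
    q=onz(a,cr(p,3,(270,0)),z);print(n,np.round(q,4),np.round([(q[:2]-mid)@v,(q[:2]-mid)@u],4))
```

```text
knob? [16 13 17 13 63] [307.04761905 208.33333333] [0.57113287 0.09339731 0.085     ] [np.float64(-0.011934539268652438), np.float64(-0.11434598197010122)]
plate [0.5914 0.2    0.102 ] [-0.0053 -0.0061]
hub [0.5831 0.1493 0.062 ] [-0.0072 -0.0574]
tip [0.6186 0.1959 0.044 ] [ 0.0221 -0.0067]
wedge bk [0.6418 0.1942 0.044 ] [ 0.0453 -0.0054]
```

The plate is at −6.1 mm along the bed and the tip at −6.7 mm, so they are level. The knob was released at bed x −4.7 mm, against a pivot at −6 to −7 mm, so the lever is within about 0.04 rad of the rail. Handing in.

```bash
python3 -c "
from h import *
print(robot.close_job())"
```

```text
the job is handed in; nothing more can be done
None
```

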